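# Turn the dish rack's drip tray the right way round

## Task

The drip tray under the small dish rack has been put in back to front, with its spout sticking out on the side away from the sink. Draw it out, turn it round and slide it back under the rack spout first, flat on the worktop and fully home against the rack's end stops, so that the spout reaches out over the sink bowl. Leave the washing-up bottle, the mug and the brush where they are.

Things in the scene. Friction and masses are not known exactly. Their poses are not given: they have to be found in the camera images.
- tray: Loose grey plastic drip tray, 0.25-0.5 kg, flat on the worktop: a shallow open box 180 long (x) x 150 wide (y) x 28 high, walls 5 thick, with a spout on its +x end and a loop grip on its -x end. Origin: centre of the box's underside; +x points out along the spout, z up. At the start it is in the rack back to front: its +x runs against the rack's, spout out of the mouth.
- tray_spout (a point): Tip of the tray's spout, at tray x = 150, y = 0, z = 20; tray axes. The spout is an open channel 50 wide over its two upright cheeks, from tray x = 90 to 150, 6 to 28 above the worktop. Best pinched from above across its width (along tray y) at about x = 125.
- tray_grip (a point): Middle of the tray's loop grip, at tray x = -115, y = 0, z = 15; tray axes. The loop is flat, 44 wide, from tray x = -90 to -135, 6 to 22 above the worktop. Best pinched from above across its width (along tray y).
- rack: Black wire dish rack, firmly fixed, with plates, mug and glass that belong to it. Origin: centre of its footprint on the worktop, z up; +x is the way the tray slides in, from the mouth (x = -75) to the sink end (x = 75). 186 wide (y); frame 117 high, plates up to 216. The tray goes under its floor wires (46 clear height), between side skids 166 apart (clear).
- rack_mouth (a point): Middle of the rack's open mouth at worktop height (rack x = -75, y = 0); rack axes. With the tray fully home its box sticks 40 out of the mouth, and the loop grip 45 more.
- rack_spout_home (a point): Where the spout's tip is when the tray is home: rack x = 125, y = 0, z = 20; rack axes. Two upright wires at the sink end, y = +45 and -45, 80 clear between, are the end stops: spout or loop grip passes between them, the box does not and meets them at rack x = 65, so the tray is home with its origin at rack x = -25, axes as the rack's.
- sink: Inset steel sink. Origin: centre of its bowl at worktop height; +x points away from the rack, z up. Bowl opening 260 (x) x 320 (y), 140 deep: its edge beside the rack is at x = -130. Flat rim flush with the worktop; tap on the rim at x = 190, 170 high, outlet over the bowl.
- soap: Bystander: bottle of washing-up liquid, 66 across, 190 high, upright. Origin: centre of its underside.
- mug: Bystander: white mug, 80 across, 92 high, upright. Origin: centre of its underside.
- brush: Bystander: dish brush 220 long, lying along its x. Origin: middle of its underside.
There are look-alikes about, which are no part of the job. What is shaped like the rack but orange is not meant.

How it is judged:
On the way:
1. the tray is drawn out from under the rack: its centre is 75 mm or more outside the mouth (x of tray in the frame of rack below -0.15 m), for 0.1 s.
At the end, for the whole second after the job is handed in: The tray is at rest and flat on the worktop under the rack, the right way round: pushed in to within 12 mm of the end stops, the tip of the spout within 18 mm of its home point and at least 5 mm past the sink bowl's edge, the tray in line with the rack to within 0.12 rad (horizontal distance between tray_spout and rack_spout_home below 0.018 m and x of tray in the frame of rack above -0.037 m and angle between the x axis of tray and the x axis of rack, either way round below 0.12 rad and x of tray_spout in the frame of sink above -0.125 m and height (world z) of tray below 0.005 m and angle between tray's own z axis and vertical below 0.05 rad and linear speed of tray below 0.01 m/s); the robot touches nothing.
It fails at once if the washing-up bottle is shifted more than 30 mm or knocked over (distance of soap from where it was at the start of the episode above 0.03 m or angle between soap's own z axis and vertical above 0.5 rad).
It fails at once if the mug is shifted more than 30 mm or knocked over (distance of mug from where it was at the start of the episode above 0.03 m or angle between mug's own z axis and vertical above 0.5 rad).
It fails at once if the brush is shifted more than 30 mm (distance of brush from where it was at the start of the episode above 0.03 m).
It also fails if it takes over 61 s, if anything falls off the work surface, if the arm or the gripper's body presses on something with over 40 N, if the wrist force passes 120 N, or if a joint passes its speed limit or range.

## Robot

A 7-joint arm with a two-finger parallel gripper is mounted at the origin on the work surface. World frame = base frame: x ahead of the robot, y to its left, z up, the work surface at z = 0. Lengths are in m, angles in rad, forces in N, time in s.
With the tool pointing down it reaches from about 0.425 to 0.8 m from the base axis. Payload 8.3 kg.
Tool frame: the origin (TCP) lies on the centre line of the jaws, within the pads' length; the fingertips stand 25 mm ahead of it and the grasp point (between the pads) lies 6 mm ahead of it; x points along the fingers, z is the direction in which the jaws open and shut, and the axes are right-handed (so a half turn about x gives the same grasp; the last joint's range is limited). The gripper opens to 85 mm and grips with 20 to 120 N. Pads are 22 mm wide; open, the fingers measure 114 mm over their backs; the gripper's body (76 mm by 85 mm) begins 54 mm behind the grasp point. The pads swing forward as they close: fully open they stand 13 mm farther back than shut.
Start: joints at [1.07, 0.383, 0.016, 1.37, -0.006, 1.388, -0.046], TCP at [0.265, -0.566, 0.256] pointing down, gripper open.
Joint ranges: [-2.95, 2.95], [-0.25, 2.06], [-1.52, 1.56], [0.18, 2.33], [-1.44, 4.58], [0.02, 2.06], [-3.01, 3.01]. Speed limits (rad/s): [2.39, 2.39, 3.01, 3.01, 3.14, 3.14, 3.14].

## Interface

Orientations are given as [roll, pitch, yaw] about the fixed x, y, z axes, in that order (R = Rz(yaw) Ry(pitch) Rx(roll)).
In Python, from workcell import manip gives the robot as it stands. The module is installed in compiled form; this text tells all that it offers.
- The arm moves only by the tool move_arm, never from a script. Its arguments are lists of equal length, an entry for each row: "translation": the shift along the tool's x, y, z in cm, a list of three; "twist": the turn, a rotation vector about the tool's x, y, z in degrees, a list of three. A call has 1 to 12 rows; each row shifts and turns the commanded pose from where the row before left it, along the tool's axes as they then stand; what a row does not reach is not made up. A row lasts 1/10 s, in which the tool goes at most 50 mm and 8.59 degrees, less where a joint would pass 70% of its speed; a pose out of reach is approached as far as the arm can. A call with a gripper value outside its range is refused whole. "gripper" is the finger opening in cm, from 0 to 8.54, set as the call begins (left out, the last holds). The fingers move at their own pace and stop on an object; the grip force is fixed at half the most. Time passes only in rows, so rows that do not move let the fingers close. It gives the time, the measured TCP pose, the force and the opening at its end, in the units of the state.
- manip.read_state(): the state, without advancing time (a new reading comes with each control period).
- manip.camera(name): name is "scene" or "top"; returns a dict with "color" (384x512x3 uint8, red, green, blue), "depth" (384x512 float32, m along the optical axis (not along the pixel's ray), 0 where there is no reading), "vfov" (degrees; the focal length in pixels is half the picture's height over the tangent of half this angle, whatever the lens; pixels are square), "cx", "cy" (the principal point, pixels), "D" ([k1, k2, p1, p2, k3] as OpenCV has them; the pictures are not rectified), "world_from_camera" (4x4, takes a point from camera to world coordinates). Camera axes: x right, y up, looking along -z (the intrinsics and any distortion apply to the point x, -y, -z); pixel columns grow to the right and rows downward; lengths in m; the calibration is good to about 2 mm. A picture is of the moment at which its call begins.
- manip.sign_off(): hands the job in, once; it reports no verdict.
The state is a dict: "t": time; "joints": joint angles; "qvel": joint speeds; "effort": joint torques, N m; "ee_pos": TCP position; "eef_rot": TCP orientation; "wrist_force": force on the tool from outside, world axes, zero at the start; "moment": the same for the moment, N m; "gripper_width": opening from 0.0 (shut) to 1.0 (fully open).
Only numpy, scipy, OpenCV 4.12 (cv2) and the standard library are available. Lean on these libraries where they do the work, as an engineer would, in place of code of your own. Each camera call takes 0.05 s, during which the arm holds its last target. There are 200 camera calls.

## Working session

There is one attempt and no reset: what is moved stays moved. The work goes in short steps, Python scripts to look and compute and a tool call to move; the robot and the scene stay as the last step left them, time stands still between calls to the robot, and variables do not carry over. Pictures are saved under pics/ and viewed, about 8 in all and at most 12, crops included, and the job is handed in when it is done.

Besides the shell and the picture viewer there is one more tool, called after "Call:" by a JSON object that holds its "op" and its "data", one argument or row to a line. move_arm: Moves the arm, as the interface text tells. Its arguments: {"type":"object","properties":{"translation":{"type":"array","items":{"type":"array","items":{"type":"number"}}},"twist":{"type":"array","items":{"type":"array","items":{"type":"number"}}},"gripper":{"type":"number"}},"required":["translation","twist"]}

```bash
mkdir -p pics; cat > h.py <<'E'
import numpy as np, cv2
from workcell import manip
def cam(n):
    c=manip.camera(n); c['f']=c['color'].shape[0]/2/np.tan(np.radians(c['vfov'])/2)
    c['K']=np.array([[c['f'],0,c['cx']],[0,c['f'],c['cy']],[0,0,1.]]); c['D']=np.array(c['D'],float); c['T']=np.array(c['world_from_camera']); return c
def save(c,p): cv2.imwrite(p,cv2.cvtColor(c['color'],cv2.COLOR_RGB2BGR))
def rays(c,uv):
    n=cv2.undistortPoints(np.array(uv,float).reshape(-1,1,2),c['K'],c['D']).reshape(-1,2)
    d=np.c_[n[:,0],-n[:,1],-np.ones(len(n))]@c['T'][:3,:3].T
    return c['T'][:3,3],d
def onplane(c,uv,z):
    o,d=rays(c,uv); return o+d*((z-o[2])/d[:,2])[:,None]
def cloud(c):
    h,w=c['depth'].shape; v,u=np.mgrid[:h,:w]; o,d=rays(c,np.c_[u.ravel(),v.ravel()])
    return (o+d*c['depth'].reshape(-1,1)).reshape(h,w,3)
E
python3 - <<'E'
from h import *
s=manip.read_state(); print(s['ee_pos'],s['eef_rot'],s['gripper_width'],s['t'])
for n in('scene','top'):
    c=cam(n); save(c,f'pics/{n}0.png'); np.savez(f'{n}0.npz',**{k:c[k] for k in c}); print(n,c['vfov'],c['T'].round(3).tolist(),c['D'])
E
```

```text
[ 0.26478501 -0.56566055  0.25527752] [-3.10809389  1.56888319  2.0421118 ] 1.0007812910983236 0.0
scene 46.757077408432934 [[-0.666, -0.694, 0.272, 0.954], [0.746, -0.62, 0.245, 0.365], [-0.001, 0.366, 0.93, 1.353], [0.0, 0.0, 0.0, 1.0]] [-0.13235247  0.          0.          0.          0.        ]
top 55.479156642968114 [[-0.011, 0.999, -0.047, 0.519], [-1.0, -0.01, 0.006, 0.014], [0.006, 0.047, 0.999, 1.065], [0.0, 0.0, 0.0, 1.0]] [-0.10639065  0.          0.          0.          0.        ]
```

View pics/top0.png

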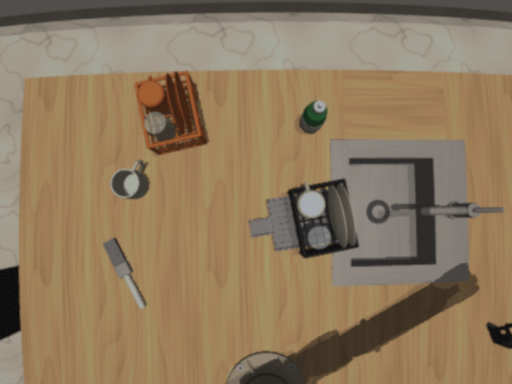

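View pics/scene0.png

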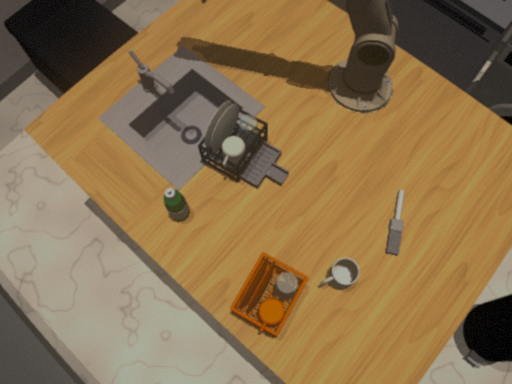

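Top view: black rack at (323,217), with the grey tray box at (284,222) and its spout tip at (250,228). The look-alike is the orange rack at (170,112). Soap is at (314,115), the mug at (127,183), the brush at (124,270) and the sink bowl at (393,212). I choose the tray under the black rack and check it in a close crop.

```bash
python3 - <<'E'
from h import *
c=dict(np.load('top0.npz')); 
im=cv2.cvtColor(c['color'],cv2.COLOR_RGB2BGR)
cr=im[160:275,235:370]; cv2.imwrite('pics/crop0.png',cv2.resize(cr,None,fx=5,fy=5,interpolation=cv2.INTER_CUBIC))
P=cloud(c); hsv=cv2.cvtColor(im,cv2.COLOR_BGR2HSV)
m=(hsv[...,1]<60)&(P[...,2]>0.0)&(P[...,2]<0.04)
m[:, :240]=0; m[:, 305:]=0; m[:190]=0; m[256:]=0
m=cv2.morphologyEx(m.astype(np.uint8),cv2.MORPH_OPEN,np.ones((3,3)))
n,l,st,_=cv2.connectedComponentsWithStats(m); k=1+st[1:,4].argmax(); m=(l==k)
print(st[k]); v,u=np.nonzero(m)
X=onplane(c,np.c_[u,v],0.026)[:,:2]
print('z med',np.median(P[m][:,2]))
# footprint of whole blob in bins along y
for y0 in np.arange(X[:,1].min(),X[:,1].max(),.008):
    s=X[(X[:,1]>=y0)&(X[:,1]<y0+.008)]; print(y0.round(3),len(s),s[:,0].min().round(3),s[:,0].max().round(3))
# rack top (black) points: frame height 117
for name,sel in(('soap',(slice(95,135),slice(298,332))),('mug',(slice(160,202),slice(105,152))),('brush',(slice(235,310),slice(98,150)))):
    p=P[sel].reshape(-1,3); p=p[p[:,2]>.012]; print(name,np.median(p,0).round(3),p.min(0).round(3),p.max(0).round(3))
dark=(im.max(2)<60)&(P[...,2]>.1)&(P[...,2]<.13); dark[:, :285]=0;dark[:,362:]=0;dark[:175]=0;dark[262:]=0
p=P[dark]; print('rack',len(p),cv2.minAreaRect(p[:,:2].astype(np.float32)))
E
```

```text
[ 249  197   50   54 1567]
z med 0.012698899757238591
-0.096 25 0.423 0.472
-0.088 66 0.42 0.514
-0.08 121 0.418 0.557
-0.072 152 0.415 0.563
-0.064 158 0.415 0.563
-0.056 142 0.415 0.563
-0.048 144 0.413 0.563
-0.04 144 0.413 0.56
-0.032 134 0.416 0.557
-0.024 108 0.458 0.558
-0.016 88 0.458 0.558
-0.008 42 0.458 0.504
-0.0 44 0.456 0.504
0.008 52 0.456 0.504
0.016 53 0.453 0.501
0.024 50 0.453 0.498
0.032 41 0.453 0.498
0.04 3 0.49 0.496
soap [ 0.769 -0.131  0.132] [ 0.519 -0.17   0.012] [0.808 0.014 1.065]
mug [0.608 0.364 0.065] [0.519 0.014 0.013] [0.671 0.419 1.065]
brush [0.371 0.414 0.018] [0.245 0.014 0.012] [0.519 0.472 1.065]
rack 702 ((0.5042260885238647, -0.15404090285301208), (0.1822715401649475, 0.14759689569473267), 10.36417007446289)
```

View pics/crop0.png

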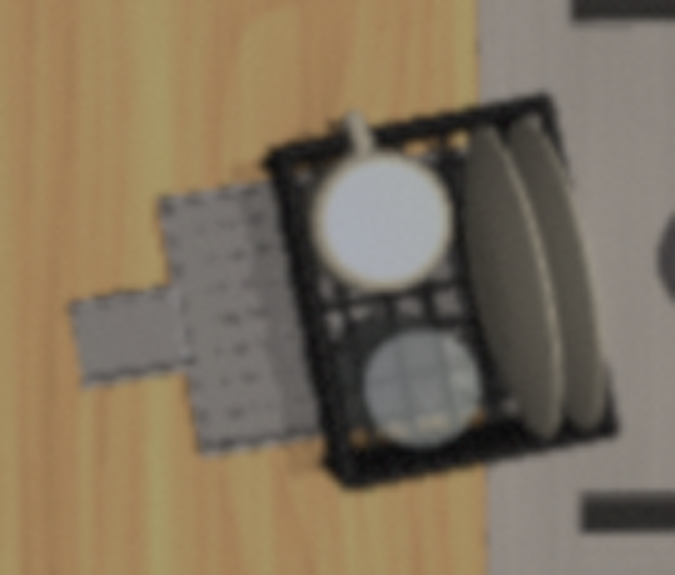

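The crop shows the grey tray in the black rack, spout out of the mouth. The spout tip corners are near full-image (249,220) and (252,237), and the box's mouth-side corners are at (267,200) and (275,250). Now I work out the geometry and the first move.

```bash
cat >> h.py <<'E'
from scipy.spatial.transform import Rotation as Ro
def tool(): 
    s=manip.read_state(); return np.array(s['ee_pos']),Ro.from_euler('xyz',s['eef_rot']),s
def goto(p,jawdeg):
    """total tool-frame shift (cm) at present orientation, and twist(deg) about tool axes to pointing down with jaw (z) at world yaw"""
    x,R,s=tool(); best=None
    for a in (jawdeg,jawdeg+180):
        z=np.array([np.cos(np.radians(a)),np.sin(np.radians(a)),0]); X=np.array([0,0,-1.]); M=np.c_[X,np.cross(z,X),z]
        tw=(R.inv()*Ro.from_matrix(M)).as_rotvec(degrees=True); print('jaw',a,'shift',(R.inv().apply(np.array(p)-x)*100).round(2),'twist',tw.round(2))
E
python3 - <<'E'
from h import *
c=dict(np.load('top0.npz'))
crop=lambda q:np.array(q)/5.+[235-.4,160-.4]
t=onplane(c,crop([(72,303),(83,384),(160,198),(200,452),(166,290),(184,370)]),.028)[:,:2]; print('tipL,tipR,boxL,boxR',t.round(4).tolist())
print('tip mid',t[:2].mean(0),'box end mid',t[2:4].mean(0),'spoutw',np.linalg.norm(t[0]-t[1]),'boxw',np.linalg.norm(t[2]-t[3]))
d=t[:2].mean(0)-t[2:4].mean(0); print('len',np.linalg.norm(d),'yaw',np.degrees(np.arctan2(d[1],d[0])),[np.degrees(np.arctan2(*(t[i+1]-t[i])[::-1]))for i in(0,2)])
r=onplane(c,crop([(272,155),(340,485),(550,97),(615,430)]),.115)[:,:2]; print('rack',r.round(4).tolist(),r.mean(0))
x,R,s=tool(); print('axes',R.as_matrix().round(3).tolist())
goto([.478,.01,.10],10)
E
```

```text
tipL,tipR,boxL,boxR [[0.498, 0.0422], [0.4521, 0.0364], [0.557, -0.0084], [0.4129, -0.0294], [0.5048, -0.0112], [0.4594, -0.0209]]
tip mid [0.47505557 0.03928505] box end mid [ 0.48498289 -0.01890115] spoutw 0.04624724538432387 boxw 0.14563606393701983
len 0.05902698612506968 yaw 99.68217461368424 [np.float64(-172.8182598316923), np.float64(-171.69172475889914)]
rack [[0.5757, -0.0652], [0.4037, -0.0983], [0.6048, -0.2122], [0.4298, -0.2433]] [ 0.50351802 -0.15473348]
axes [[-0.001, 0.906, 0.424], [0.002, 0.424, -0.906], [-1.0, -0.0, -0.002]]
jaw 10 shift [ 15.61  43.71 -43.06] twist [-7.491e+01 -9.000e-02 -7.000e-02]
jaw 190 shift [ 15.61  43.71 -43.06] twist [ 1.0509e+02 -7.0000e-02  1.0000e-01]
```

Call:
{"op": "move_arm", "data": {
  "translation": [
    [-3,0,0],
    [-3,0,0],
    [-2,0,0],
    [0,2.5,-2.5],
    [0,2.5,-2.5],
    [0,2.5,-2.5],
    [0,2.5,-2.5],
    [0,2.5,-2.5],
    [0,2.5,-2.5],
    [0,2.5,-2.5],
    [0,2.5,-2.5],
    [0,2.5,-2.5]
  ],
  "twist": [
    [0,0,0],
    [0,0,0],
    [0,0,0],
    [0,0,0],
    [0,0,0],
    [0,0,0],
    [0,0,0],
    [0,0,0],
    [0,0,0],
    [0,0,0],
    [0,0,0],
    [0,0,0]
  ],
  "gripper": 8.5
}}

```text
t: 1.3
ee_pos: [0.3735, -0.2653, 0.336]
eef_rot: [-2.468, 1.57, 2.682]
wrist_force: [-0.5, -0.6, -1.1]
gripper_width: 0.997
```

Call:
{"op": "move_arm", "data": {
  "translation": [
    [0,2.5,-2.5],
    [0,2.5,-2.5],
    [0,2.5,-2.5],
    [0,2.5,-2.5],
    [0,2.5,-2.5],
    [0,2.5,-2.5],
    [0,2.5,-2.5],
    [0,2.5,-2.5],
    [0,1,-1],
    [0,0,0]
  ],
  "twist": [
    [0,0,0],
    [0,0,0],
    [0,0,0],
    [0,0,0],
    [0,0,0],
    [0,0,0],
    [0,0,0],
    [0,0,0],
    [0,0,0],
    [0,0,0]
  ]
}}

```text
t: 2.3
ee_pos: [0.4746, 0.0151, 0.336]
eef_rot: [-2.984, 1.57, 2.171]
wrist_force: [0.1, -0.0, -0.3]
gripper_width: 0.993
```

Call:
{"op": "move_arm", "data": {
  "translation": [
    [0,0,0],
    [0,0,0],
    [0,0,0],
    [0,0,0],
    [0,0,0],
    [0,0,0],
    [0,0,0],
    [0,0,0],
    [0,0,0],
    [0,0,0],
    [0,0,0]
  ],
  "twist": [
    [-7.5,0,0],
    [-7.5,0,0],
    [-7.5,0,0],
    [-7.5,0,0],
    [-7.5,0,0],
    [-7.5,0,0],
    [-7.5,0,0],
    [-7.5,0,0],
    [-7.5,0,0],
    [-7.5,0,0],
    [0,0,0]
  ]
}}

```text
t: 3.4
ee_pos: [0.4742, 0.0111, 0.3361]
eef_rot: [-2.744, 1.57, -2.568]
wrist_force: [-0.1, 0.5, -0.6]
gripper_width: 0.997
```

```bash
python3 - <<'E'
from h import *
goto([.479,.0146,.031],9.5); s=manip.read_state(); print(s['t'],np.round(s['joints'],2),s['ee_pos'],s['wrist_force'])
E
```

```text
jaw 9.5 shift [30.51  0.27  0.55] twist [ 0.61 -0.03  0.01]
jaw 189.5 shift [30.51  0.27  0.55] twist [-1.7939e+02 -2.0000e-02 -5.0000e-02]
3.4 [ 0.46  0.06 -0.58  1.6   0.03  1.49  0.06] [0.4742273  0.01105998 0.33610058] [-0.14519864  0.45567254 -0.56693404]
```

Call:
{"op": "move_arm", "data": {
  "translation": [
    [0,0.25,0.55],
    [3,0,0],
    [4,0,0],
    [4,0,0],
    [4,0,0],
    [4,0,0],
    [4,0,0],
    [3,0,0],
    [2,0,0],
    [1.5,0,0],
    [0.8,0,0],
    [0,0,0]
  ],
  "twist": [
    [0.6,0,0],
    [0,0,0],
    [0,0,0],
    [0,0,0],
    [0,0,0],
    [0,0,0],
    [0,0,0],
    [0,0,0],
    [0,0,0],
    [0,0,0],
    [0,0,0],
    [0,0,0]
  ]
}}

```text
t: 4.6
ee_pos: [0.479, 0.0158, 0.0324]
eef_rot: [2.792, 1.569, 2.956]
wrist_force: [-0.3, 0.1, -0.1]
gripper_width: 0.994
```

Call:
{"op": "move_arm", "data": {
  "translation": [
    [0,0,0],
    [0,0,0],
    [0,0,0],
    [0,0,0],
    [0,0,0],
    [0,0,0],
    [0,0,0],
    [0,0,0]
  ],
  "twist": [
    [0,0,0],
    [0,0,0],
    [0,0,0],
    [0,0,0],
    [0,0,0],
    [0,0,0],
    [0,0,0],
    [0,0,0]
  ],
  "gripper": 3
}}

```text
t: 5.4
ee_pos: [0.4803, 0.0158, 0.0346]
eef_rot: [-0.362, 1.569, -0.197]
wrist_force: [-1.7, 0.1, 6.8]
gripper_width: 0.569
```

Call:
{"op": "move_arm", "data": {
  "translation": [
    [-0.2,0,0],
    [0,0.5,0],
    [0,1.5,0],
    [0,2,0],
    [0,2.5,0],
    [0,2.5,0],
    [0,2.5,0],
    [0,2.5,0],
    [0,2.5,0],
    [0,2.5,0],
    [0,2.5,0],
    [0,2,0]
  ],
  "twist": [
    [0,0,0],
    [0,0,0],
    [0,0,0],
    [0,0,0],
    [0,0,0],
    [0,0,0],
    [0,0,0],
    [0,0,0],
    [0,0,0],
    [0,0,0],
    [0,0,0],
    [0,0,0]
  ]
}}

```text
t: 6.6
ee_pos: [0.44, 0.2493, 0.0354]
eef_rot: [1.887, 1.57, 2.053]
wrist_force: [0.2, -0.8, -1.8]
gripper_width: 0.57
```

```bash
python3 - <<'E'
from h import *
x,R,s=tool(); print(x,np.degrees(np.arctan2(*R.as_matrix()[1::-1,2])),np.round(s['joints'],2),s['wrist_force'],s['gripper_width'])
c=cam('top'); save(c,'pics/top1.png'); 
E
```

```text
[0.43999591 0.2492655  0.03536198] 9.527015276505646 [-0.06  0.44 -0.61  1.92  0.32  0.89 -0.67] [ 0.23094449 -0.76152013 -1.80930775] 0.5698245100569231
```

View pics/top1.png

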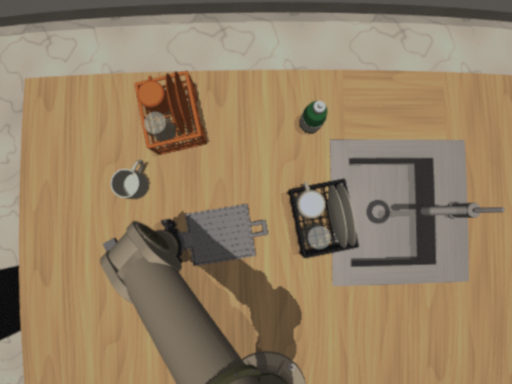

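Call:
{"op": "move_arm", "data": {
  "translation": [
    [0,-0.1,1.63],
    [0,-0.1,1.63],
    [0,-0.1,1.63],
    [0,-0.1,1.63],
    [0,-0.1,1.63],
    [0,-0.1,1.63],
    [0,-0.1,1.63],
    [0,-0.1,1.63],
    [0,-0.1,1.63],
    [0,-0.1,1.63],
    [0,-0.1,1.63],
    [0,-0.1,1.63]
  ],
  "twist": [
    [7.5,0,0],
    [7.5,0,0],
    [7.5,0,0],
    [7.5,0,0],
    [7.5,0,0],
    [7.5,0,0],
    [7.5,0,0],
    [7.5,0,0],
    [7.5,0,0],
    [7.5,0,0],
    [7.5,0,0],
    [7.5,0,0]
  ]
}}

```text
t: 7.85
ee_pos: [0.5852, 0.1451, 0.0352]
eef_rot: [1.322, 1.571, -0.089]
wrist_force: [0.7, -0.7, -1.8]
gripper_width: 0.575
```

```bash
python3 - <<'E'
from h import *
x,R,s=tool(); print(s['t'],x,np.degrees(np.arctan2(*R.as_matrix()[1::-1,2])),np.round(s['joints'],2),s['wrist_force'],s['gripper_width'])
E
```

```text
7.85 [0.58521962 0.14514299 0.03520661] -80.80653032702713 [-0.14  0.54 -0.21  1.67  0.13  0.94 -1.81] [ 0.69054754 -0.73855349 -1.75312356] 0.5751272377698119
```

Call:
{"op": "move_arm", "data": {
  "translation": [
    [0,-0.1,1.63],
    [0,-0.1,1.63],
    [0,-0.1,1.63],
    [0,-0.1,1.63],
    [0,-0.1,1.63],
    [0,-0.1,1.63],
    [0,-0.1,1.63],
    [0,0,0]
  ],
  "twist": [
    [7.5,0,0],
    [7.5,0,0],
    [7.5,0,0],
    [7.5,0,0],
    [7.5,0,0],
    [7.5,0,0],
    [7.5,0,0],
    [0,0,0]
  ]
}}

```text
t: 8.65
ee_pos: [0.5523, 0.0377, 0.0351]
eef_rot: [-0.117, 1.569, -2.444]
wrist_force: [0.8, -0.3, -1.5]
gripper_width: 0.564
```

```bash
python3 - <<'E'
from h import *
x,R,s=tool(); a=np.degrees(np.arctan2(*R.as_matrix()[1::-1,2]));print(s['t'],x,a,np.round(s['joints'],2),s['wrist_force'],s['gripper_width'])
t=np.radians(a+90); u=np.array([np.cos(t),np.sin(t)]); print('centre',x[:2]-.125*u,'grip',x[:2]-.24*u)
E
```

```text
8.65 [0.55231067 0.03770426 0.0350686 ] -133.3541072579708 [-0.13  0.45  0.    1.81 -0.    0.88 -2.45] [ 0.81515687 -0.29475712 -1.48764267] 0.5640386652911674
centre [0.46142007 0.12351743] grip [0.37780072 0.20246554]
```

Call:
{"op": "move_arm", "data": {
  "translation": [
    [0,0.45,-1],
    [0,0.45,-1],
    [0,0.45,-1],
    [0,0.45,-1],
    [0,0.45,-1],
    [0,0,0]
  ],
  "twist": [
    [0,0,0],
    [0,0,0],
    [0,0,0],
    [0,0,0],
    [0,0,0],
    [0,0,0]
  ]
}}

```text
t: 9.25
ee_pos: [0.606, 0.0626, 0.0353]
eef_rot: [2.886, 1.569, 0.567]
wrist_force: [1.5, 0.6, -1.6]
gripper_width: 0.568
```

Call:
{"op": "move_arm", "data": {
  "translation": [
    [0,0,0],
    [0,0,0],
    [0,0,0],
    [0,0,0],
    [-2,0,0],
    [-4,0,0],
    [-4,0,0],
    [-4,0,0]
  ],
  "twist": [
    [0,0,0],
    [0,0,0],
    [0,0,0],
    [0,0,0],
    [0,0,0],
    [0,0,0],
    [0,0,0],
    [0,0,0]
  ],
  "gripper": 8.5
}}

```text
t: 10.05
ee_pos: [0.6037, 0.0608, 0.1769]
eef_rot: [-0.989, 1.571, 2.972]
wrist_force: [1.3, 0.7, 0.2]
gripper_width: 0.995
```

Call:
{"op": "move_arm", "data": {
  "translation": [
    [0,0,0],
    [0,0,0],
    [0,0,0],
    [0,0,0],
    [0,0,0],
    [0,0,0],
    [0,0,0],
    [0,0,0],
    [0,0,0],
    [0,0,0],
    [0,0,0],
    [0,0,0]
  ],
  "twist": [
    [-7.5,0,0],
    [-7.5,0,0],
    [-7.5,0,0],
    [-7.5,0,0],
    [-7.5,0,0],
    [-7.5,0,0],
    [-7.5,0,0],
    [-7.5,0,0],
    [-7.5,0,0],
    [-7.5,0,0],
    [-7.5,0,0],
    [-7.5,0,0]
  ]
}}

```text
t: 11.25
ee_pos: [0.6039, 0.0608, 0.1755]
eef_rot: [0.074, 1.571, -0.672]
wrist_force: [-0.3, 0.1, -0.3]
gripper_width: 0.994
```

Call:
{"op": "move_arm", "data": {
  "translation": [
    [0,0,0],
    [0,0,0],
    [0,0,0],
    [0,0,0],
    [0,0,0],
    [0,0,0],
    [0,0,0],
    [0,0,0],
    [0,0,0],
    [0,0,0],
    [0,0,0],
    [0,0,0]
  ],
  "twist": [
    [-7.5,0,0],
    [-7.5,0,0],
    [-7.5,0,0],
    [-7.5,0,0],
    [-7.5,0,0],
    [-7.5,0,0],
    [-7.5,0,0],
    [-7.5,0,0],
    [-7.5,0,0],
    [-7.5,0,0],
    [-7.5,0,0],
    [-7.5,0,0]
  ]
}}

```text
t: 12.45
ee_pos: [0.6039, 0.0607, 0.1755]
eef_rot: [-1.703, 1.57, -0.877]
wrist_force: [0.0, -0.8, 0.2]
gripper_width: 1.0
```

```bash
python3 - <<'E'
from h import *
x,R,s=tool(); a=np.degrees(np.arctan2(*R.as_matrix()[1::-1,2]));print(s['t'],x,a,np.round(s['joints'],2),s['wrist_force'],s['gripper_width'])
for n in('top','scene'):
    c=cam(n); np.savez(f'{n}2.npz',**{k:c[k] for k in c}); im=cv2.cvtColor(c['color'],cv2.COLOR_RGB2BGR)
    o=(150,140) if n=='top' else (240,90)
    cv2.imwrite(f'pics/{n}2.png',cv2.resize(im[o[1]:o[1]+150,o[0]:o[0]+200],None,fx=4,fy=4,interpolation=cv2.INTER_CUBIC))
E
```

```text
12.45 [0.6039395  0.06071317 0.17547176] 47.27969711772818 [ 0.24  0.45 -0.53  1.52  0.23  1.24  0.5 ] [ 0.03471451 -0.79918932  0.17015566] 0.9998554828722357
```

View pics/top2.png

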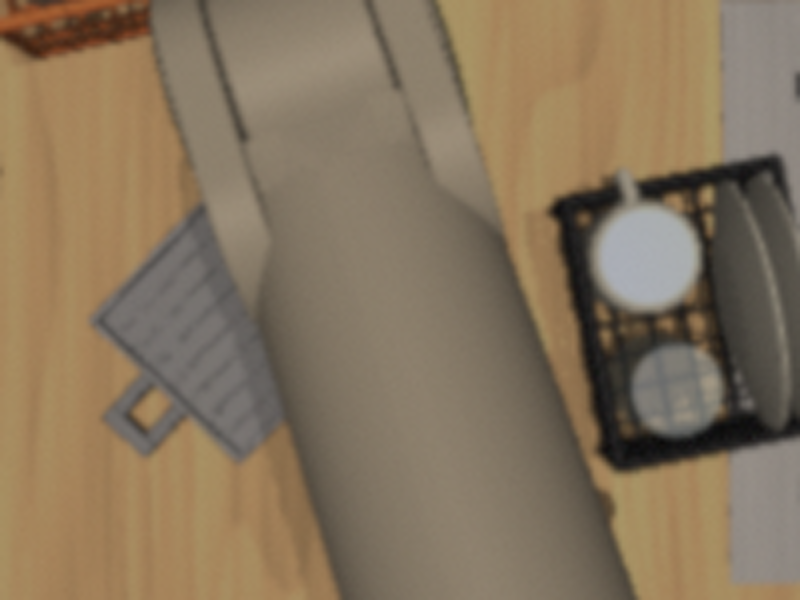

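View pics/scene2.png

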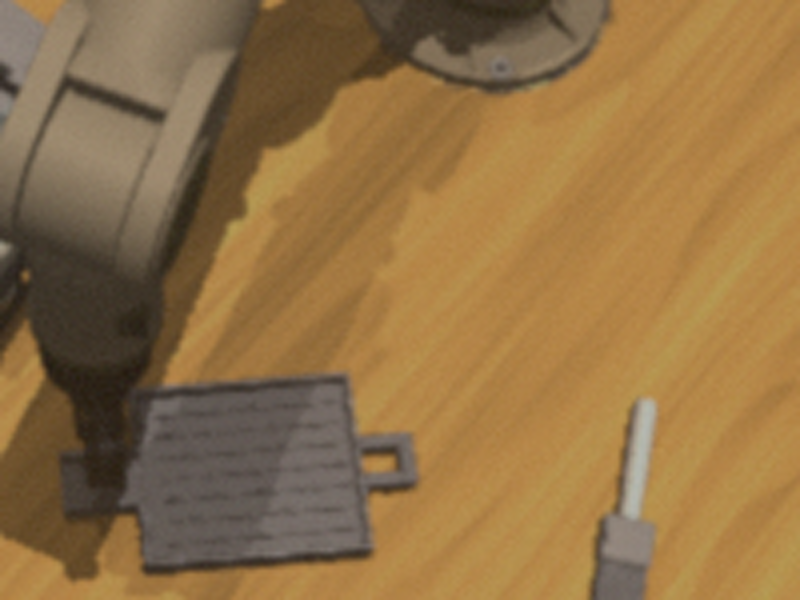

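The top crop has the loop's outer end corners at (105,415) and (148,455), and the box's grip-end corners at (95,320) and (240,460). In the scene crop the whole tray lies flat, loop towards the brush. I measure the grip from both views.

```bash
python3 - <<'E'
from h import *
t=dict(np.load('top2.npz')); s=dict(np.load('scene2.npz'))
f=lambda q,o:np.array(q)/4.+np.array(o)-.375
E_=onplane(t,f([(105,415),(148,455)],(150,140)),.022)[:,:2]; B=onplane(t,f([(95,320),(240,460)],(150,140)),.028)[:,:2]
print('top loopend',E_.mean(0),np.linalg.norm(E_[0]-E_[1]),'box',B.mean(0),np.linalg.norm(B[0]-B[1]))
E2=onplane(s,f([(413,435),(413,487)],(240,90)),.022)[:,:2]; B2=onplane(s,f([(345,377),(370,552),(132,387),(145,570)],(240,90)),.028)[:,:2]
print('scene loopend',E2.mean(0),np.linalg.norm(E2[0]-E2[1]),'box',B2[:2].mean(0),'other end',B2[2:].mean(0),'centre',B2.mean(0))
for b in (B2[0]-B2[1],B[0]-B[1]): print('yaw end normal',np.degrees(np.arctan2(b[1],b[0]))-90)
d=B2[2:].mean(0)-B2[:2].mean(0); yaw=np.degrees(np.arctan2(d[1],d[0])); print('yaw long',yaw)
e=(B.mean(0)+B2[:2].mean(0))/2
for y in(yaw,-43): 
    u=np.array([np.cos(np.radians(y)),np.sin(np.radians(y))]); g=e-.027*u; print(y,'grip',g,'centre',e+.09*u); goto([*g,.1755],y+90)
E
```

```text
top loopend [0.41916686 0.2368192 ] 0.04206655075452447 box [0.45156255 0.2062141 ] 0.14351792821967352
scene loopend [0.42519839 0.24418072] 0.04418019637290757 box [0.45853975 0.21252877] other end [0.58294928 0.09033186] centre [0.52074452 0.15143031]
yaw end normal -223.6479230774418
yaw end normal -44.12355893131057
yaw long -44.48594168761977
-44.48594168761977 grip [0.43578875 0.22829126] centre [0.51925917 0.14630536]
jaw 45.51405831238023 shift [-1.000e-02  2.373e+01  8.300e-01] twist [1.57 0.   0.  ]
jaw 225.51405831238023 shift [-1.000e-02  2.373e+01  8.300e-01] twist [-1.7843e+02 -1.0000e-02  0.0000e+00]
-43 grip [0.4353046  0.22778539] centre [0.52087298 0.14799158]
jaw 47 shift [-1.000e-02  2.373e+01  7.600e-01] twist [0.08 0.   0.  ]
jaw 227 shift [-1.000e-02  2.373e+01  7.600e-01] twist [-1.7992e+02 -1.0000e-02  0.0000e+00]
```

Call:
{"op": "move_arm", "data": {
  "translation": [
    [0,2,0.8],
    [0,3,0],
    [0,3,0],
    [0,3,0],
    [0,3,0],
    [0,3,0],
    [0,3,0],
    [0,2.7,0],
    [0,1,0],
    [0,0,0]
  ],
  "twist": [
    [1,0,0],
    [0,0,0],
    [0,0,0],
    [0,0,0],
    [0,0,0],
    [0,0,0],
    [0,0,0],
    [0,0,0],
    [0,0,0],
    [0,0,0]
  ]
}}

```text
t: 13.55
ee_pos: [0.4381, 0.2322, 0.1757]
eef_rot: [-0.771, 1.57, 0.032]
wrist_force: [-0.3, -0.3, 0.3]
gripper_width: 0.991
```

Call:
{"op": "move_arm", "data": {
  "translation": [
    [3,0,0],
    [3,0,0],
    [3,0,0],
    [2.5,0,0],
    [1.5,0,0],
    [0.8,0,0],
    [0.4,0,0],
    [0,0,0]
  ],
  "twist": [
    [0,0,0],
    [0,0,0],
    [0,0,0],
    [0,0,0],
    [0,0,0],
    [0,0,0],
    [0,0,0],
    [0,0,0]
  ]
}}

```text
t: 14.35
ee_pos: [0.4394, 0.2312, 0.0336]
eef_rot: [-0.357, 1.57, 0.445]
wrist_force: [-0.5, -0.0, -0.3]
gripper_width: 0.993
```

Call:
{"op": "move_arm", "data": {
  "translation": [
    [0,0,0],
    [0,0,0],
    [0,0,0],
    [0,0,0],
    [0,0,0],
    [0,0,0],
    [0,0,0],
    [0,0,0]
  ],
  "twist": [
    [0,0,0],
    [0,0,0],
    [0,0,0],
    [0,0,0],
    [0,0,0],
    [0,0,0],
    [0,0,0],
    [0,0,0]
  ],
  "gripper": 3
}}

```text
t: 15.15
ee_pos: [0.4391, 0.2313, 0.0344]
eef_rot: [-1.086, 1.57, -0.283]
wrist_force: [-2.4, -2.2, 9.2]
gripper_width: 0.494
```

```bash
python3 - <<'E'
from h import *
x,R,s=tool(); a=np.degrees(np.arctan2(*R.as_matrix()[1::-1,2]));print(s['t'],x,a,np.round(s['joints'],2),s['wrist_force'],s['gripper_width']*85)
u=np.array([.1799,-.9837]); print('goal grip pre-insert', np.array([.5035,-.1545])-(.115+.28)*u)
E
```

```text
15.15 [0.43912572 0.23128433 0.03439226] 45.99530882667144 [-0.03  0.42 -0.61  1.94  0.31  0.87 -0.  ] [-2.35914231 -2.24027776  9.21935395] 42.02340488043624
goal grip pre-insert [0.4324395 0.2340615]
```

Call:
{"op": "move_arm", "data": {
  "translation": [
    [-0.15,0,0],
    [0,0,0],
    [0,0,0],
    [0,0,0],
    [0,0,0],
    [0,0,0],
    [0,0,0],
    [0,0,0],
    [0,0,0],
    [0,0,0]
  ],
  "twist": [
    [0,0,0],
    [4.45,0,0],
    [4.45,0,0],
    [4.45,0,0],
    [4.45,0,0],
    [4.45,0,0],
    [4.45,0,0],
    [4.45,0,0],
    [4.45,0,0],
    [0,0,0]
  ]
}}

```text
t: 16.15
ee_pos: [0.4387, 0.2313, 0.0349]
eef_rot: [2.621, 1.571, 2.801]
wrist_force: [-1.2, 0.1, -1.7]
gripper_width: 0.493
```

```bash
python3 - <<'E'
from h import *
x,R,s=tool(); a=np.degrees(np.arctan2(*R.as_matrix()[1::-1,2]));print(s['t'],x,a,np.round(s['joints'],2),s['wrist_force'],s['gripper_width']*85)
for n in('top','scene'):
    c=cam(n); np.savez(f'{n}3.npz',**{k:c[k] for k in c}); im=cv2.cvtColor(c['color'],cv2.COLOR_RGB2BGR)
    o=(170,160) if n=='top' else (180,85)
    cv2.imwrite(f'pics/{n}3.png',cv2.resize(im[o[1]:o[1]+115,o[0]:o[0]+155],None,fx=5,fy=5,interpolation=cv2.INTER_CUBIC))
E
```

```text
16.15 [0.43865601 0.23129444 0.03486848] 10.30290346708842 [-0.14  0.39 -0.48  1.95  0.24  0.86 -0.56] [-1.24331559  0.10937577 -1.70372342] 41.92631461864334
```

View pics/top3.png

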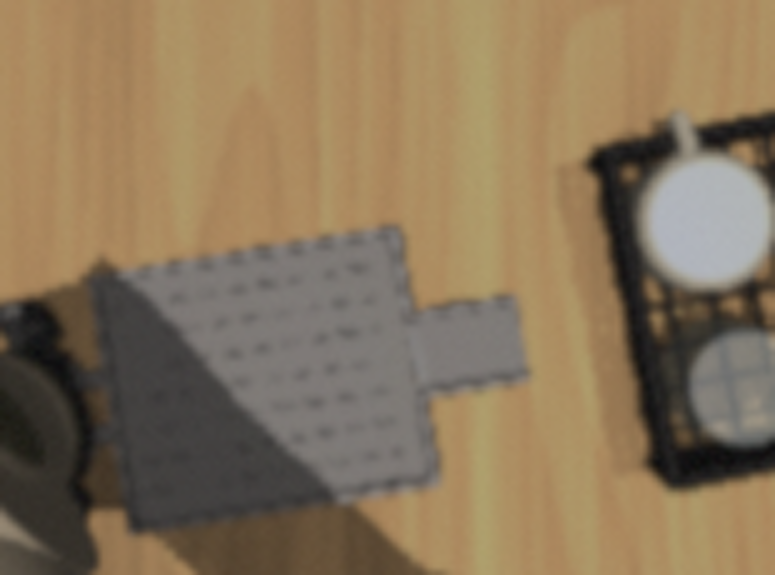

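Top crop: box corners at (395,228), (437,483), (98,277) and (134,528), and the spout tip corners at (516,297) and (526,380). The rack mouth's top corners are at (598,157) and (665,482). The tray is lined up outside the mouth.

```bash
python3 - <<'E'
from h import *
t=dict(np.load('top3.npz')); f=lambda q:np.array(q)/5.+np.array((170,160))-.4
B=onplane(t,f([(395,228),(437,483),(98,277),(134,528)]),.028)[:,:2]; S=onplane(t,f([(516,297),(526,380)]),.028)[:,:2].mean(0)
d=B[:2].mean(0)-B[2:].mean(0); e=B[0]-B[1]
print('L',np.linalg.norm(d),'W',np.linalg.norm(e),'yaw',np.degrees(np.arctan2(d[1],d[0])),np.degrees(np.arctan2(e[1],e[0]))-90)
# rack edges via line fits: dark points at frame height
P=cloud(t); im=t['color']; m=(im.max(2)<60)&(P[...,2]>.1)&(P[...,2]<.13); m[:,:285]=0;m[:,362:]=0;m[:175]=0;m[262:]=0
(rc,rs,ra)=cv2.minAreaRect(P[m][:,:2].astype(np.float32)); print(rc,rs,ra)
uv=np.argwhere(m)[:,::-1]; q=onplane(t,uv,.117)[:,:2].astype(np.float32); print(cv2.minAreaRect(q))
th=np.radians(ra-90); u=np.array([np.cos(th),np.sin(th)]); v=np.array([-u[1],u[0]])
for n,p in(('centre',B.mean(0)),('tip',S),('front',B[:2].mean(0)),('tcp',np.array(tool()[0][:2]))): print(n,p.round(4),'rack x,y',(p-rc)@u,(p-rc)@v)
E
```

```text
L 0.17253656316042487 W 0.14625321327113705 yaw -81.61048483976518 -81.21036548183264
(0.504489541053772, -0.15382912755012512) (0.18221837282180786, 0.14687126874923706) 10.724956512451172
((0.5043851733207703, -0.15336287021636963), (0.18178881704807281, 0.14807163178920746), 10.557190895080566)
centre [0.4557 0.1171] rack x,y -0.27526257376888535 0.0024503067899183323
tip [ 0.4772 -0.0279] rack x,y -0.12882550934144676 -0.003425253984795681
front [0.4683 0.0317] rack x,y -0.1890659483743742 -0.001065113156707306
tcp [0.4385 0.2312] rack x,y -0.39062302854458714 0.006855253881090627
```

View pics/scene3.png

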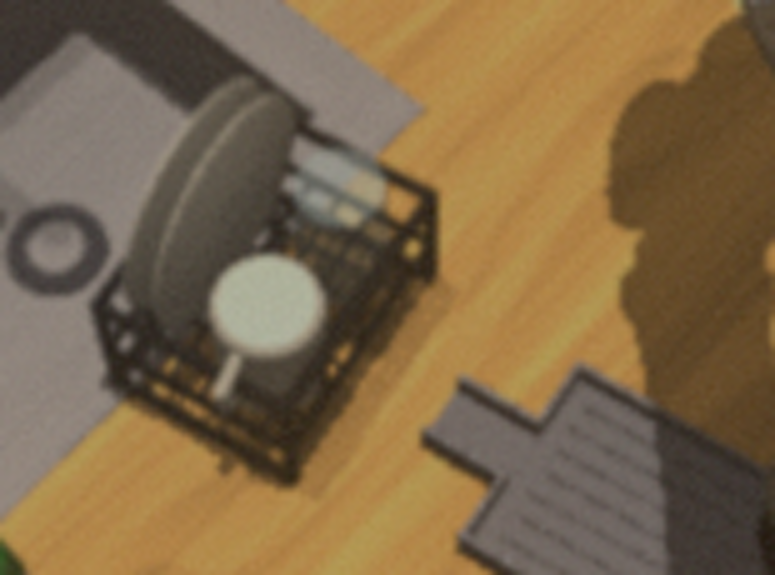

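Call:
{"op": "move_arm", "data": {
  "translation": [
    [0,0,-0.3],
    [0,0,-0.3],
    [0,-1,0],
    [0,-2,-0.06],
    [0,-2,-0.06],
    [0,-2,-0.06],
    [0,-2,-0.06],
    [0,-1,-0.03],
    [0,0,0]
  ],
  "twist": [
    [-1,0,0],
    [-1,0,0],
    [0,0,0],
    [0,0,0],
    [0,0,0],
    [0,0,0],
    [0,0,0],
    [0,0,0],
    [0,0,0]
  ]
}}

```text
t: 17.15
ee_pos: [0.4522, 0.1297, 0.0348]
eef_rot: [-1.662, 1.57, -1.448]
wrist_force: [0.2, -0.8, -0.8]
gripper_width: 0.496
```

```bash
python3 - <<'E'
from h import *
x,R,s=tool(); a=np.degrees(np.arctan2(*R.as_matrix()[1::-1,2]));print(s['t'],x,a,s['wrist_force'],s['gripper_width']*85)
rc=np.array([.5042,-.1538]);th=np.radians(10.6-90); u=np.array([np.cos(th),np.sin(th)]); v=np.array([-u[1],u[0]]); print((x[:2]-rc)@u,(x[:2]-rc)@v)
c=cam('top'); np.savez('top4.npz',**{k:c[k] for k in c}); im=cv2.cvtColor(c['color'],cv2.COLOR_RGB2BGR)
o=(200,160); cv2.imwrite('pics/top4.png',cv2.resize(im[o[1]:o[1]+115,o[0]:o[0]+155],None,fx=5,fy=5,interpolation=cv2.INTER_CUBIC))
E
```

```text
17.15 [0.45219423 0.12967067 0.03479535] 12.218989343276064 [ 0.16544479 -0.8435099  -0.83519548] 42.18918710634953
-0.2881998743473547 0.0010264985947328956
```

View pics/top4.png

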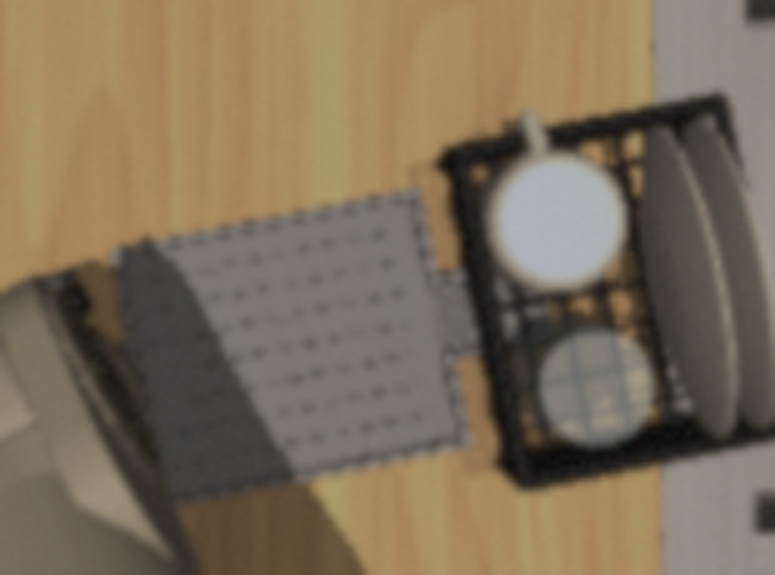

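The spout has entered the mouth, and the front corners at (418,192) and (465,443) give an edge parallel to the rack. I push on and watch the force.

Call:
{"op": "move_arm", "data": {
  "translation": [
    [0,-1,-0.03],
    [0,-1,-0.03],
    [0,-1,-0.03],
    [0,-1,-0.03],
    [0,-1,-0.03],
    [0,0,0]
  ],
  "twist": [
    [0,0,0],
    [0,0,0],
    [0,0,0],
    [0,0,0],
    [0,0,0],
    [0,0,0]
  ]
}}

```text
t: 17.8
ee_pos: [0.4614, 0.0805, 0.0348]
eef_rot: [-1.745, 1.57, -1.532]
wrist_force: [0.3, -1.8, -1.9]
gripper_width: 0.494
```

Call:
{"op": "move_arm", "data": {
  "translation": [
    [0,-1,-0.03],
    [0,-1,-0.03],
    [0,-1,-0.03],
    [0,-1,-0.03],
    [0,-1,-0.03],
    [0,-1,-0.03],
    [0,-1,-0.03],
    [0,-1,-0.03],
    [0,0,0]
  ],
  "twist": [
    [0,0,0],
    [0,0,0],
    [0,0,0],
    [0,0,0],
    [0,0,0],
    [0,0,0],
    [0,0,0],
    [0,0,0],
    [0,0,0]
  ]
}}

```text
t: 18.7
ee_pos: [0.4761, 0.002, 0.0348]
eef_rot: [-1.618, 1.57, -1.404]
wrist_force: [-0.6, -0.2, -0.7]
gripper_width: 0.495
```

Call:
{"op": "move_arm", "data": {
  "translation": [
    [0,-0.4,0],
    [0,-0.4,0],
    [0,-0.4,0],
    [0,-0.3,0],
    [0,0,0]
  ],
  "twist": [
    [0,0,0],
    [0,0,0],
    [0,0,0],
    [0,0,0],
    [0,0,0]
  ]
}}

```text
t: 19.2
ee_pos: [0.4792, -0.0112, 0.0348]
eef_rot: [-1.393, 1.57, -1.177]
wrist_force: [0.8, -1.1, -1.1]
gripper_width: 0.493
```

```bash
python3 - <<'E'
from h import *
x,R,s=tool(); a=np.degrees(np.arctan2(*R.as_matrix()[1::-1,2]));print(s['t'],x,a,s['wrist_force'],s['moment'],s['gripper_width']*85)
rc=np.array([.5042,-.1538]);th=np.radians(10.6-90); u=np.array([np.cos(th),np.sin(th)]); v=np.array([-u[1],u[0]]); print((x[:2]-rc)@u,(x[:2]-rc)@v)
E
```

```text
19.2 [ 0.47919033 -0.0111816   0.03482118] 12.359709214845857 [ 0.7512482  -1.09950623 -1.12900247] [-0.18902425  0.10203096  0.04876689] 41.93793183721789
-0.1447852300236151 0.001651962871994189
```

Call:
{"op": "move_arm", "data": {
  "translation": [
    [0,-0.2,0],
    [0,-0.2,0],
    [0,0,0]
  ],
  "twist": [
    [0,0,0],
    [0,0,0],
    [0,0,0]
  ]
}}

```text
t: 19.5
ee_pos: [0.48, -0.0148, 0.0349]
eef_rot: [-0.722, 1.571, -0.506]
wrist_force: [0.2, -0.1, -1.0]
gripper_width: 0.496
```

Call:
{"op": "move_arm", "data": {
  "translation": [
    [0,-0.2,0],
    [0,-0.1,0],
    [0,0,0]
  ],
  "twist": [
    [0,0,0],
    [0,0,0],
    [0,0,0]
  ]
}}

```text
t: 19.8
ee_pos: [0.4806, -0.0177, 0.0348]
eef_rot: [-0.857, 1.571, -0.641]
wrist_force: [0.2, 0.4, -0.6]
gripper_width: 0.496
```

Call:
{"op": "move_arm", "data": {
  "translation": [
    [0,-0.2,0],
    [0,-0.1,0],
    [0,0,0]
  ],
  "twist": [
    [0,0,0],
    [0,0,0],
    [0,0,0]
  ]
}}

```text
t: 20.1
ee_pos: [0.4812, -0.0195, 0.0348]
eef_rot: [1.313, 1.57, 1.53]
wrist_force: [0.1, 4.7, -0.9]
gripper_width: 0.493
```

Call:
{"op": "move_arm", "data": {
  "translation": [
    [0,-0.2,0],
    [0,0,0],
    [0,0,0]
  ],
  "twist": [
    [0,0,0],
    [0,0,0],
    [0,0,0]
  ]
}}

```text
t: 20.4
ee_pos: [0.4814, -0.0196, 0.0347]
eef_rot: [1.491, 1.568, 1.708]
wrist_force: [-1.1, 11.3, -0.5]
gripper_width: 0.496
```

Call:
{"op": "move_arm", "data": {
  "translation": [
    [0,0.2,0],
    [0,0,0],
    [0,0,0]
  ],
  "twist": [
    [0,0,0],
    [0,0,0],
    [0,0,0]
  ]
}}

```text
t: 20.7
ee_pos: [0.4812, -0.0195, 0.0349]
eef_rot: [1.243, 1.57, 1.46]
wrist_force: [0.1, 6.4, -1.2]
gripper_width: 0.491
```

Call:
{"op": "move_arm", "data": {
  "translation": [
    [0,0,0],
    [0,0,0],
    [0,0,0],
    [0,0,0],
    [0,0,0],
    [-1,0,0],
    [-3,0,0],
    [-4,0,0],
    [-4,0,0],
    [-4,0,0],
    [-4,0,0],
    [0,0,0]
  ],
  "twist": [
    [0,0,0],
    [0,0,0],
    [0,0,0],
    [0,0,0],
    [0,0,0],
    [0,0,0],
    [0,0,0],
    [0,0,0],
    [0,0,0],
    [0,0,0],
    [0,0,0],
    [0,0,0]
  ],
  "gripper": 8.5
}}

```text
t: 21.9
ee_pos: [0.4839, -0.0201, 0.2415]
eef_rot: [-0.317, 1.56, -0.1]
wrist_force: [0.8, 0.5, -0.0]
gripper_width: 0.995
```

Call:
{"op": "move_arm", "data": {
  "translation": [
    [0,2,0],
    [0,3,0],
    [0,3,0],
    [0,3,0],
    [0,3,0],
    [0,3,0],
    [0,3,0],
    [0,2,0],
    [0,0,0]
  ],
  "twist": [
    [0,0,0],
    [0,0,0],
    [0,0,0],
    [0,0,0],
    [0,0,0],
    [0,0,0],
    [0,0,0],
    [0,0,0],
    [0,0,0]
  ]
}}

```text
t: 22.8
ee_pos: [0.4325, 0.1977, 0.2351]
eef_rot: [1.41, 1.57, 1.632]
wrist_force: [0.2, -0.6, 0.5]
gripper_width: 0.99
```

```bash
python3 - <<'E'
from h import *
x,R,s=tool(); print(s['t'],x,s['wrist_force'])
c=cam('top'); np.savez('top5.npz',**{k:c[k] for k in c}); im=cv2.cvtColor(c['color'],cv2.COLOR_RGB2BGR)
o=(235,160); cv2.imwrite('pics/top5.png',cv2.resize(im[o[1]:o[1]+115,o[0]:o[0]+155],None,fx=5,fy=5,interpolation=cv2.INTER_CUBIC)); save(c,'pics/top5full.png')
save(cam('scene'),'pics/scene5.png')
E
```

```text
22.8 [0.43253255 0.19774501 0.23508804] [ 0.1550627  -0.57178502  0.46045301]
```

View pics/top5.png

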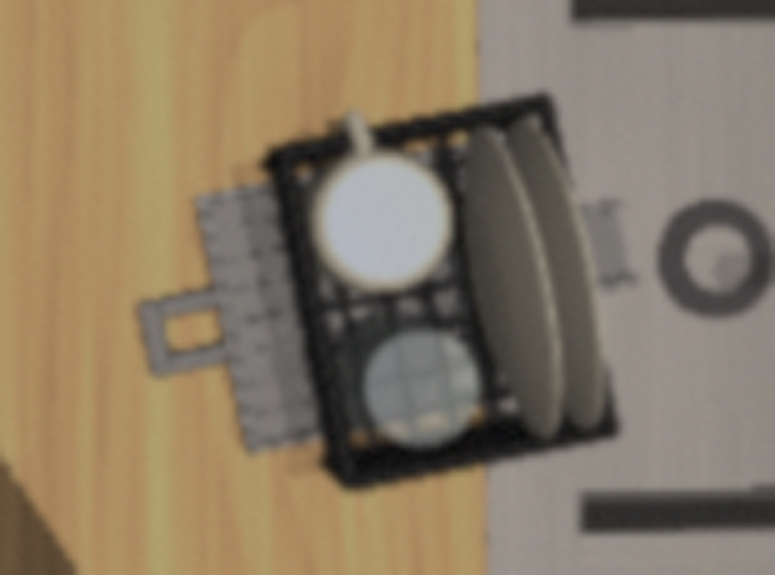

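View pics/scene5.png

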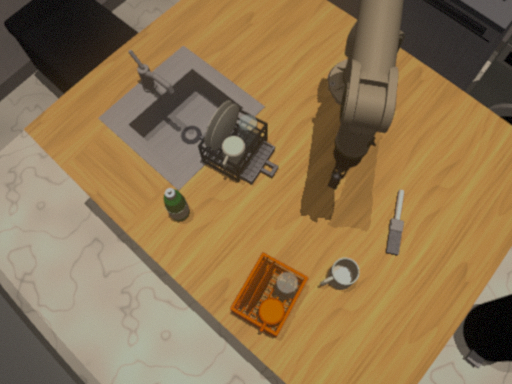

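The spout sticks out past the sink end, with tip corners near (620,203) and (633,283) in the crop. The box's rear corners are at (198,198) and (247,450), and bottle, mug and brush look untouched. One numeric check, then hand-in.

```bash
python3 - <<'E'
from h import *
t=dict(np.load('top5.npz')); f=lambda q:np.array(q)/5.+np.array((235,160))-.4
S=onplane(t,f([(620,203),(633,283)]),.028)[:,:2]; B=onplane(t,f([(198,198),(247,450)]),.028)[:,:2]; L=onplane(t,f([(140,303),(158,374)]),.022)[:,:2]
rc=np.array([.5042,-.1538]);th=np.radians(10.6-90); u=np.array([np.cos(th),np.sin(th)]); v=np.array([-u[1],u[0]])
for n,p,w in(('tip',S,125),('box rear',B,-115),('loop end',L,-160)): 
    q=p.mean(0)-rc; e=p[0]-p[1]; print(n,'rack x,y mm',(q@u*1000).round(1),(q@v*1000).round(1),'want',w,'len',np.linalg.norm(e).round(4),'yaw rel',(np.degrees(np.arctan2(e[1],e[0]))-10.6).round(1))
d=S.mean(0)-L.mean(0); print('yaw rel rack',np.degrees(np.arctan2(d[1],d[0]))+79.4)
E_=onplane(t,[(375,160),(375,256)],-0.0); 
o=dict(np.load('top0.npz'))
for nm,(a,b,c,d) in dict(soap=(95,135,298,332),mug=(160,202,105,152),brush=(235,310,98,130)).items(): print(nm,'img diff',np.abs(t['color'][a:b,c:d].astype(int)-o['color'][a:b,c:d]).mean())
s=cv2.cvtColor(t['color'],cv2.COLOR_RGB2BGR); P=cloud(t)
for r in (175,190,200,235): print(r,[(c,round(float(P[r,c,2]),3)) for c in range(340,372,3)])
E
```

```text
tip rack x,y mm 124.1 1.4 want 125 len 0.0464 yaw rel -2.4
box rear rack x,y mm -112.4 1.8 want -115 len 0.1455 yaw rel -0.3
loop end rack x,y mm -154.8 1.5 want -160 len 0.0417 yaw rel 3.0
yaw rel rack -0.03134783535190877
soap img diff 6.8882352941176475
mug img diff 7.772543059777102
brush img diff 16.80236111111111
175 [(340, 0.001), (343, 0.004), (346, 0.004), (349, 0.003), (352, -0.141), (355, -0.137), (358, -0.14), (361, -0.137), (364, -0.136), (367, -0.134), (370, -0.141)]
190 [(340, 0.16), (343, 0.181), (346, 0.118), (349, 0.002), (352, -0.137), (355, -0.14), (358, -0.139), (361, -0.138), (364, -0.14), (367, -0.146), (370, -0.138)]
200 [(340, 0.161), (343, 0.179), (346, 0.193), (349, 0.209), (352, -0.136), (355, -0.139), (358, 0.026), (361, -0.137), (364, -0.138), (367, -0.136), (370, -0.139)]
235 [(340, 0.169), (343, 0.187), (346, 0.202), (349, 0.162), (352, 0.182), (355, 0.196), (358, -0.138), (361, -0.141), (364, -0.138), (367, -0.139), (370, -0.138)]
```

```bash
python3 -c "
from h import *
print(manip.sign_off())"
```

```text
the job is handed in; nothing more can be done
None
```

The tray is turned round and slid back under the black rack spout first, home against the end stops. I handed the job in at about 23 s of the 61 s allowed; it reported no verdict.

I drew the tray out by its spout and turned it about 140° on the worktop. I then gripped it again by the loop, finished the turn and pushed it in. It stopped moving at the end stops, where the force rose to about 11 N.

**Last checks, from the top view:**
- **Spout tip:** at rack (124, 1) mm; its home point is (125, 0).
- **Line:** the tray is within about 0.03° of the rack from tip to loop end. Short single edges scatter up to 3°.
- **Over the sink:** the tip is roughly 25 mm past the bowl's edge.
- **Robot:** the gripper is open and clear of everything.
- **Bystanders:** the bottle, mug and brush look unmoved in the pictures.

**Disagreements:**
- The box's rear edge and the loop end read 3–5 mm farther in than nominal, which I put down to pixel and calibration error.
- At the regrasp, the two cameras differed by about 9 mm on the tray's position.
- The brush patch changed more between pictures than the bottle and mug patches. I took this to be the arm's shadow, as the brush sits at the same place in the scene view.

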